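Nest a taper sleeve and plug loosely on the assembly way

ROBOT

A 6-joint arm with a two-finger parallel gripper is mounted at the origin on the work surface. World frame = base frame: x ahead of the robot, y to its left, z up, the work surface at z = 0. Lengths are in mm, angles in rad, forces in N, time in s.
With the tool pointing down it reaches from about 275 to 750 mm from the base axis. Payload 10.2 kg.
Tool frame: the origin (TCP) lies midway between the tips of the shut fingers; the grasp point (between the pads) lies 19 mm behind it; z points along the fingers, y is the line along which they close (so a half turn about z gives the same grasp; the last joint's range is limited). The gripper opens to 85 mm and grips with 20 to 120 N. Pads are 22 mm wide; open, the fingers measure 114 mm over their backs; the gripper's body (76 mm by 85 mm) begins 54 mm behind the grasp point. The pads swing forward as they close: fully open they stand 13 mm farther back than shut.
Start: joints at [0.939, 0.313, 1.498, -0, 1.331, -0.223], TCP at [208.705, 481.74, 231.294] pointing down, gripper open.
Joint ranges: [-2.94, 2.94], [-0.97, 2.17], [0.19, 2.56], [-1.23, 4.37], [0.02, 3.11], [-2.88, 2.88]. Speed limits (rad/s): [2.39, 2.39, 3.01, 3.14, 3.14, 3.14].

INTERFACE

Orientations are given as a unit quaternion [w, x, y, z].
In Python, from rig import ctrl gives the robot as it stands.
- The arm moves only by the tool send_rows, never from a script. Its argument "targets" is a list of rows, each an object with "offset": the shift along the world's x, y, z in cm, a list of three; "spin": the turn about the world's z in rad. A call has 1 to 8 rows; each row is the pose to reach, as a shift and turn from the pose commanded when the call began; what a row does not reach only later rows make up. A row lasts 1/12 s, in which the tool goes at most 41.7 mm and 7.16 degrees, less where a joint would pass 70% of its speed; a pose out of reach is approached as far as the arm can. A call with a gripper value outside its range is refused whole. "grip" is the opening, from 0 (shut) to 1 (fully open), set as the call begins (left out, the last holds). The fingers move at their own pace and stop on an object; "squeeze" is the grip in N (left out, the last holds). Time passes only in rows, so rows that repeat a pose let the fingers close. It gives the time, the measured TCP pose, the force, the opening and the grip force at its end, in the units of the state.
- ctrl.sense(): the state, without advancing time (a new reading comes with each control period).
- ctrl.capture(name): name is "side" or "top" or "wrist"; returns (picture, depth): 480x640x3 uint8, red, green, blue; 480x640 float32, mm along the optical axis (not along the pixel's ray), 0 where there is no reading.
- ctrl.calibration(name): a dict with "fx", "fy", "cx", "cy" (pixels), "view" (4x4, takes a point from world to camera coordinates); the wrist camera has in their place "mount" (4x4, takes a point from camera to tool coordinates, whose origin is the TCP and whose axes are the flange's). Camera axes: x right, y down, z forward; pixel columns grow to the right and rows downward; lengths in mm; the calibration is good to about 2 mm. The wrist camera is an equidistant fisheye: a pixel r from the principal point sees the ray r / f radians off the axis. A picture is of the moment at which its call begins: read the wrist's pose just before it. calibration takes no time and is no camera call.
- ctrl.finish_job(): hands the job in; it is judged then, once.
Trained networks look in the newest picture that a camera, given by its name, has taken for a name from the list of things; names that differ only in an ending like _2 or _b are one class to them, and where a whole thing is asked for, a point or a joint stands for the part that bears it (a point fixed in the world has none). Each returns a list of dicts, best first, with "conf" (0 to 1); they miss things now and then, are a little off and sometimes report something else, mostly with a low value. They report only what shows in the picture. A call takes as long as a camera call. They do not tell look-alikes from the thing itself.
- ctrl.search_frame(camera, query): "box" ([left, top, right, bottom] in pixels, round what is visible of it).
- ctrl.place_of(camera, query): "uv" ([column, row] in pixels: a listed point, or the origin of a listed thing).
The state is a dict: "time_s": time; "joints": joint angles; "dq": joint speeds; "tau": joint torques, N m; "eef_pos": TCP position; "ee_rot": TCP orientation; "force": force on the tool from outside, world axes, zero at the start; "wrist_torque": the same for the moment, N m; "grip_width": opening from 0.0 (shut) to 1.0 (fully open); "grip_force": force on a finger pad.
Only numpy, scipy, OpenCV 4.12 (cv2) and the standard library are available. Lean on these libraries where they do the work, as an engineer would, in place of code of your own. Each camera call takes 0.05 s, during which the arm holds its last target. There are 200 camera calls.

TASK

Push the steel reducing sleeve along the oiled rods into the tapered socket until the socket's face stands on the sleeve's green band, the whole red band still showing, and let go of it. Then lay the blue-waisted plug gently on the rods behind it, nose towards the sleeve but still outside it, let go, and push the plug on until the sleeve's rear face stands on the plug's green band in the same way, with the sleeve still at its own green band. Nothing may be driven home and jam; do not drop the plug, and leave the yellow-waisted plug and the other things on the bench where they are.

Things in the scene. Friction and masses are not known exactly. Their poses are not given: they have to be found in the camera images.
- bed: Fixed assembly way: grey base 350 x 105 mm, two oiled steel rods (12 mm thick, centres 24 mm apart, tops 52 mm above the bench, from 262 to 4 mm before the socket). Origin on the bench under the centre of the socket's mouth; x along the rods into the socket, z up. Socket, sleeve and plug all lie on the way's axis, 80 mm above the bench. Parts slide easily (friction about 0.2) and do not coast.
- socket_mouth (a point): Centre of the socket's mouth, on the way's axis, 80 mm above the bench. Thin clear plastic guards flank the rods from 144 to 4 mm before it (inner faces 38 mm either side of the axis, tops 80 mm above the bench); farther back the rods are open at the sides.
- socket: Socket fixed on the way: round aluminium housing 100 mm in diameter, 78 mm long, green back and foot. Origin at the centre of its flat front face, x into it along the way. Tapered bore 56 mm in diameter at the mouth, slope 15 degrees to the axis.
- sleeve: Steel-coloured sleeve, 105 mm long, about 0.3 to 0.6 kg, on the rods, nose to the socket. Origin on its axis at the shoulder where the cone begins, x to the nose (may roll about x). Cone ahead: 45 mm long, 58 mm across at the shoulder, 15 degree slope; red band 0 to 9 mm, green band 9 to 21 mm ahead of the shoulder. It wedges when the shoulder is 4 mm before the socket's face.
- sleeve_rear (a point): Centre of the sleeve's flat rear face, on its axis, 60 mm behind its origin. From the shoulder to here the sleeve is a cylinder 60 mm in diameter that rides on the rods. In this face is a tapered bore, 38 mm across at the mouth, 50 mm deep, 15 degree slope: so the face is a ring 11 mm wide.
- plug: The right plug: a spool, blue waist, cone nose, 115 mm long, about 0.3 to 0.6 kg, lying level on stand_a. Origin on its axis at the shoulder where the cone begins, x to the nose. Cone 45 mm long, 40 mm across at the shoulder, 15 degree slope; red band 0 to 9 mm, green band 9 to 21 mm ahead of the shoulder. It wedges when the shoulder is 4 mm behind the sleeve's rear face.
- plug_waist (a point): Middle of the blue waist (40 mm in diameter, 50 mm long), on the plug's axis, 35 mm behind its origin: the place to grip, where it balances. On both sides of the waist are steel flanges 60 mm in diameter and 10 mm thick, which ride on the rods; the flat rear face is 70 mm behind the plug's origin.
- plug_nose (a point): Tip of the plug's nose, on the axis, 45 mm ahead of its origin.
- wrong_plug: The wrong plug, to be left on its stand: a like spool with a yellow waist, a fatter and shorter cone (30 mm) and no bands; axes as for the plug.
- stand_a: Fixed stand that holds the right plug: green base 135 x 70 mm with two rods along its x axis (rod tops 30 mm above the bench), the plug's axis 58 mm above the bench; origin on the bench under its centre. The plug's nose points to +x, its waist within 15 mm of the stand's centre.
- stand_b: The same stand with the wrong plug.
- oil_bottle: Bystander: yellow squeeze bottle, 64 mm in diameter, 190 mm high, origin under its centre.
- spray_can: Bystander: red spray can, 60 mm in diameter, 190 mm high, origin under its centre.
- guide_post: Bystander: die guide post with a blue bush, foot 56 mm in diameter, 130 mm high, origin under its centre.
- parallel: Bystander: steel parallel block 100 x 35 x 45 mm high, origin under its centre.
- hammer: Bystander: hammer lying on the bench, along its x axis.
- bush_ring: Bystander: brass ring 68 mm in diameter, 30 mm high, origin under its centre.
Mind the look-alikes: they are no part of the job. Leave any pink look-alike of the sleeve alone.

How it is judged (in metres and radians):
On the way, in this order (a step that is already met when the one before it is completed fails the run):
1. the sleeve lies loose in the socket, the socket's face on its green band, let go and at rest (y of sleeve in the frame of bed between -0.005 and 0.005 m and z of sleeve in the frame of bed between 0.075 and 0.085 m and angle between the x axis of sleeve and the x axis of bed, either way round below 0.08 rad and x of sleeve in the frame of bed between -0.021 and -0.009 m and contact force between the fingers and sleeve below 0.2 N and linear speed of sleeve below 0.01 m/s), for 0.2 s.
2. the plug lies on the rods behind the sleeve, nose still outside it, let go and at rest (y of sleeve in the frame of bed between -0.005 and 0.005 m and z of sleeve in the frame of bed between 0.075 and 0.085 m and angle between the x axis of each of sleeve, plug and the x axis of bed, either way round below 0.08 rad and x of sleeve in the frame of bed between -0.021 and -0.009 m and y of plug in the frame of bed between -0.005 and 0.005 m and z of plug in the frame of bed between 0.075 and 0.085 m and contact force between the fingers and plug below 0.2 N and linear speed of plug below 0.01 m/s and x of plug_nose in the frame of sleeve below -0.06 m), for 0.2 s.
At the end, for the whole second after the job is handed in: The sleeve lies on the rods (axis within 5 mm of the way's) with its shoulder 9 to 21 mm before the socket's face, the plug lies on the rods (within 5 mm) with its shoulder 9 to 21 mm behind the sleeve's rear face; both are let go and at rest (all of step 1 and y of plug in the frame of bed between -0.005 and 0.005 m and z of plug in the frame of bed between 0.075 and 0.085 m and angle between the x axis of plug and the x axis of bed, either way round below 0.08 rad and x of plug in the frame of sleeve between -0.081 and -0.069 m and contact force between the fingers and plug below 0.2 N and linear speed of plug below 0.01 m/s); the robot touches nothing.
It fails at once if the sleeve is driven hard into the socket (more than 10 N) (contact force between sleeve and socket above 10 N).
It fails at once if the plug is driven hard into the sleeve (more than 10 N) (contact force between plug and sleeve above 10 N).
It fails at once if the plug is dropped (falls freely from more than about 12 mm) (linear speed of plug above 0.5 m/s and contact force between the fingers and plug below 0.1 N).
It fails at once if the yellow-waisted plug is disturbed (30 mm) (distance of wrong_plug from where it was at the start of the episode above 0.03 m).
It fails at once if another thing on the bench is disturbed (moved 30 mm or knocked over) (distance of any of oil_bottle, spray_can, guide_post, parallel, hammer, bush_ring from where it was at the start of the episode above 0.03 m or angle between any of oil_bottle, spray_can, guide_post, parallel, bush_ring's own z axis and vertical above 0.5 rad).
It also fails if it takes over 67 s, if anything falls off the work surface, if the arm or the gripper's body presses on something with over 40 N, if the wrist force passes 120 N, or if a joint passes its speed limit or range.

## Working session

There is one attempt and no reset: what is moved stays moved. The work goes in short steps, Python scripts to look and compute and a tool call to move; the robot and the scene stay as the last step left them, time stands still between calls to the robot, and variables do not carry over. Pictures are saved under pics/ and viewed, at most 10 in all, crops included, and the job is handed in when it is done.

Besides the shell and the picture viewer there is one more tool, called after ">>>" as name(argument=value, ...), one argument or row to a line, values as JSON. send_rows: Moves the arm, as the interface text tells. Its arguments: {"type":"object","properties":{"targets":{"type":"array"},"grip":{"type":"number"},"squeeze":{"type":"number"}},"required":["targets"]}

```bash
ls; mkdir -p pics
python3 - <<'E'
from rig import ctrl
import cv2,numpy as np
s=ctrl.sense();print(s['time_s'],s['eef_pos'],s['ee_rot'],s['grip_width'])
ims=[]
for c in ['side','top']:
    im,d=ctrl.capture(c);np.savez(f'{c}0.npz',im=im,d=d)
    k=ctrl.calibration(c);print(c,k)
    cv2.imwrite(f'pics/{c}0.png',im[:,:,::-1])
    for q in ['bed','socket','socket_mouth','sleeve','sleeve_rear','plug','plug_waist','plug_nose','wrong_plug','stand_a']:
        print(q,[([round(x) for x in r['uv']],round(r['conf'],2)) for r in ctrl.place_of(c,q)][:3])
E
```

```text
pics
0.0 [208.56735239 481.51585462 230.73451405] [-2.46588611e-04  2.02993788e-01  9.79179824e-01 -5.76975484e-04] 0.9996091102778482
side {'fx': 572.7453499440264, 'fy': 572.7453499440264, 'cx': 324.55347420469366, 'cy': 253.52677442312904, 'view': array([[ 7.60006574e-01, -6.49899617e-01, -4.52721241e-03,
        -3.78841079e+02],
       [-4.33780921e-01, -5.02060913e-01, -7.48177086e-01,
         2.74354889e+02],
       [ 4.83967065e-01,  5.70583322e-01, -6.63483649e-01,
         1.36788942e+03],
       [ 0.00000000e+00,  0.00000000e+00,  0.00000000e+00,
         1.00000000e+00]])}
bed [([339, 245], 0.7)]
socket [([342, 225], 0.74), ([278, 275], 0.6)]
socket_mouth [([338, 223], 0.85)]
sleeve [([312, 394], 0.97), ([472, 343], 0.7), ([365, 239], 0.67)]
sleeve_rear [([278, 174], 0.95), ([316, 368], 0.85), ([210, 263], 0.69)]
plug [([391, 326], 0.85), ([385, 249], 0.66), ([248, 225], 0.52)]
plug_waist [([391, 338], 0.79)]
plug_nose [([393, 315], 0.64), ([248, 225], 0.62)]
wrong_plug [([236, 207], 0.74), ([276, 278], 0.42)]
stand_a [([387, 354], 0.97), ([248, 225], 0.66)]
top {'fx': 4
[... 222 characters left out ...]
85e-02, -9.65895492e-02,
         4.91248866e+02],
       [ 9.65612022e-02, -3.12119697e-03, -9.95322155e-01,
         1.00446605e+03],
       [ 0.00000000e+00,  0.00000000e+00,  0.00000000e+00,
         1.00000000e+00]])}
bed [([289, 183], 0.94)]
socket [([286, 175], 0.83)]
socket_mouth [([285, 174], 0.82)]
sleeve [([131, 169], 0.91), ([456, 354], 0.79), ([514, 190], 0.75)]
sleeve_rear [([226, 335], 0.98), ([532, 214], 0.95), ([361, 163], 0.73)]
plug [([453, 244], 0.74), ([310, 133], 0.57), ([156, 252], 0.17)]
plug_waist [([466, 258], 0.86)]
plug_nose [([444, 229], 0.85), ([352, 271], 0.61)]
wrong_plug [([154, 253], 0.59), ([288, 173], 0.43)]
stand_a [([455, 258], 0.75), ([179, 246], 0.73)]
```

View pics/top0.png

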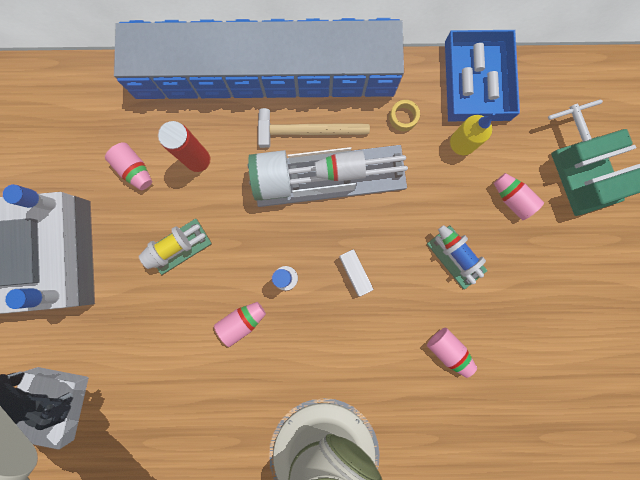

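View pics/side0.png

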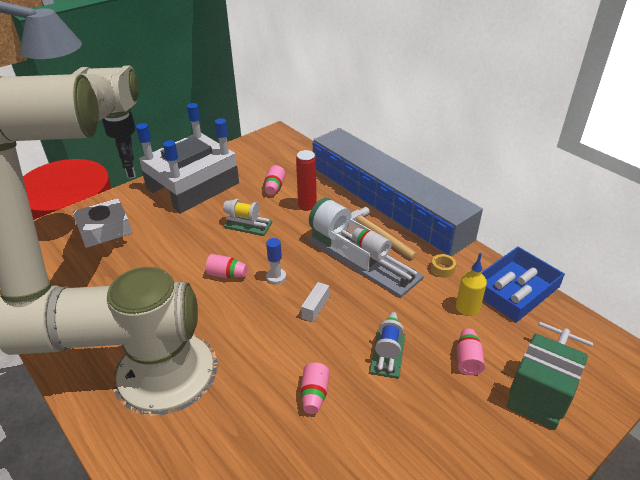

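Top view: the steel sleeve lies on the rods at about (340,167), with the socket to its left at (268,175). The pink look-alikes at (130,167), (240,325), (452,352) and (518,197) are not on the way, so they are excluded. The blue-waisted plug is at (460,255) with its nose up-left at (446,233). The yellow-waisted plug at (170,248) is the wrong one. I'll check this in one crop and fit poses from depth.

```bash
cat > h.py <<'E'
import numpy as np,cv2
from rig import ctrl
from scipy.optimize import least_squares
def cloud(c,im=None,d=None):
    if d is None: im,d=ctrl.capture(c)
    k=ctrl.calibration(c);V=k['view']
    v,u=np.mgrid[0:480,0:640]
    P=np.stack([(u-k['cx'])/k['fx']*d,(v-k['cy'])/k['fy']*d,d],-1)
    W=(P-V[:3,3])@V[:3,:3]
    W[d<=0]=np.nan
    return im,W
def proj(c,p):
    k=ctrl.calibration(c);q=k['view'][:3,:3]@np.array(p)+k['view'][:3,3]
    return k['fx']*q[0]/q[2]+k['cx'],k['fy']*q[1]/q[2]+k['cy']
E
python3 - <<'E'
from h import *
z=np.load('top0.npz');im,W=cloud('top',z['im'],z['d'])
hsv=cv2.cvtColor(im,cv2.COLOR_RGB2HSV)
tab=W[380:400,150:250,2];print('bench z',np.nanmedian(tab))
def box(l,t,r,b): 
    m=np.zeros((480,640),bool);m[t:b,l:r]=1;return m
# rods
b=box(235,140,415,215)
pts=W[b&(W[...,2]>15)&(W[...,2]<30)]
print('base',len(pts)and(cv2.minAreaRect(pts[:,:2].astype(np.float32)),np.median(pts[:,2])))
pts=W[b&(W[...,2]>40)&(W[...,2]<56)];print('rods',cv2.minAreaRect(pts[:,:2].astype(np.float32)),np.median(pts[:,2]))
pts=W[box(315,145,368,190)&(W[...,2]>85)];print('sleeve',cv2.minAreaRect(pts[:,:2].astype(np.float32)),pts[:,2].max())
# cylinder fit of socket: radius50 axis z=80
def fit(pts,R,z0,y0):
    f=lambda p:np.hypot((pts[:,0]-p[0])*-np.sin(p[2])+(pts[:,1]-p[1])*np.cos(p[2]),pts[:,2]-p[3])-R
    x0=[*np.median(pts[:,:2],0),y0,z0]
    # fix along-axis dof by regulariser
    g=lambda p:np.r_[f(p),1e-3*(np.array(p)-x0)]
    r=least_squares(g,x0,loss='soft_l1',f_scale=2);return r.x,np.abs(f(r.x)).mean(),len(pts)
pts=W[box(240,140,300,212)&(W[...,2]>95)];print('socket',fit(pts,50,80,1.65))
pts=W[box(335,145,368,190)&(W[...,2]>88)];print('sleevecyl',fit(pts,30,80,1.65))
blue=(abs(hsv[...,0].astype(int)-112)<12)&(hsv[...,1]>130)&box(425,220,490,290)
pts=W[blue&(W[...,2]>60)];print('waist',fit(pts,20,58,1.0),np.median(pts,0))
grn=lambda m:(abs(hsv[...,0].astype(int)-65)<15)&(hsv[...,1]>120)&m
red=lambda m:((hsv[...,0]<8)|(hsv[...,0]>172))&(hsv[...,1]>140)&m
for n,m,zz in [('sleeve',box(310,145,350,190),85),('plug',box(432,220,470,260),55)]:
    for c,f in [('g',grn),('r',red)]:
        q=W[f(m)&(W[...,2]>zz)];print(n,c,len(q),np.median(q,0),np.ptp(q,axis=0))
np.save('Wtop.npy',W)
a=cv2.resize(im[135:215,235:415],None,fx=4,fy=4,interpolation=cv2.INTER_CUBIC)
c=cv2.resize(im[215:295,415:500],None,fx=3,fy=3,interpolation=cv2.INTER_CUBIC)
o=np.zeros((320+240,720,3),np.uint8);o[:320]=a;o[320:,:255]=c
e=im[210:290,130:220];e=cv2.resize(e,None,fx=3,fy=3);o[320:,300:570]=e
cv2.imwrite('pics/crop1.png',o[:,:,::-1])
E
```

```text
bench z 0.4846113915667988
base (((636.905517578125, -25.118331909179688), (149.29368591308594, 343.075927734375), 0.0703766793012619), np.float64(16.413182298401175))
rods ((632.2921142578125, -58.69134521484375), (82.49375915527344, 267.91619873046875), 6.439121246337891) 50.253669267650345
sleeve ((628.6533203125, -41.052303314208984), (64.71257781982422, 107.22108459472656), 13.691424369812012) 113.742690147297
socket (array([615.0529421 , 111.29798631,   1.67965167,  80.2606081 ]), np.float64(1.2868768098517516), 1661)
sleevecyl (array([634.10775438, -60.47841897,   1.67441577,  80.08100151]), np.float64(1.1186362688188083), 788)
waist (array([ 436.23132798, -310.41400162,    0.66658712,   58.03589133]), np.float64(1.1848694477408759), 350) [ 434.22354095 -307.98011765   75.56022895]
sleeve g 74 [628.6184055  -16.37739396 102.64209055] [42.04063024 12.46496339 16.04271356]
sleeve r 74 [625.22606209 -27.12625126 104.64009727] [51.32949864  8.58564045 26.71976567]
plug g 55 [ 475.92357385 -278.95823465   72.07958292] [23.80649303 23.39224523 15.11140277]
plug r 66 [ 464.71236357 -281.42567792   74.1857557 ] [25.7207105  30.89652772 20.91784144]
```

View pics/crop1.png

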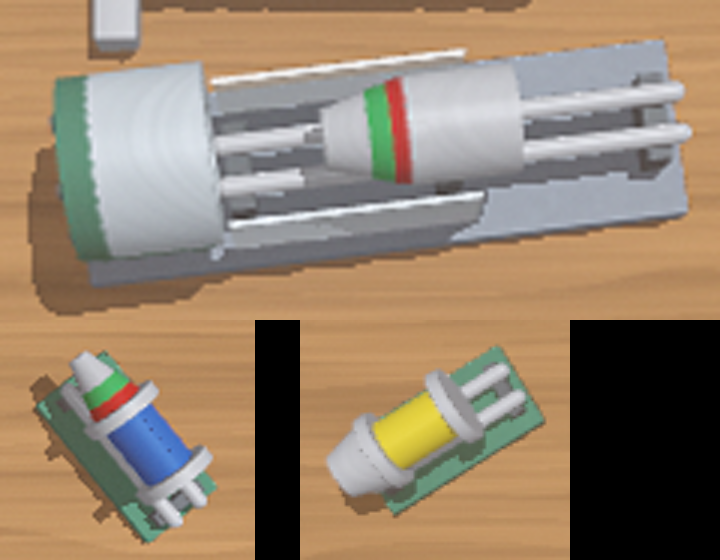

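The crop confirms it: the steel sleeve with red and green bands is on the rods, its nose towards the socket. The plug with the blue waist and banded nose is the right one, and the yellow-waisted one has no bands. Next I'll find the positions along the axis.

Run:
```python
from h import *
W=np.load('Wtop.npy');im=np.load('top0.npz')['im']
z=np.load('side0.npz');ims,Ws=cloud('side',z['im'],z['d'])
yaw=1.68;d=np.array([np.cos(yaw),np.sin(yaw)]);n=np.array([-d[1],d[0]])
A=np.array([634.1,-60.5])
for nm,X,I in [('top',W,im),('side',Ws,ims)]:
    P=X.reshape(-1,3);C=I.reshape(-1,3).astype(int)
    s=(P[:,:2]-A)@d;l=(P[:,:2]-A)@n
    near=(abs(l)<60)&(s>-150)&(s<280)
    print(nm)
    for a in range(-110,240,5):
        m=near&(s>=a)&(s<a+5)&(P[:,2]>58)&(abs(l)<55)
        if m.sum()>3:
            q=m&(P[:,2]>P[m,2].max()-3); print(a,m.sum(),'zmax %.0f l@top %.1f lrange %.0f %.0f'%(P[m,2].max(),np.median(l[q]),l[m].min(),l[m].max()),C[q].mean(0).astype(int))
# plug / stand
hsv=cv2.cvtColor(im,cv2.COLOR_RGB2HSV)
for nm,X,I,B in [('top',W,im,(425,215,495,295)),('side',Ws,ims,(365,305,415,380))]:
    h=cv2.cvtColor(I,cv2.COLOR_RGB2HSV);m=np.zeros((480,640),bool);m[B[1]:B[3],B[0]:B[2]]=1
    g=m&(X[...,2]<14)&(X[...,2]>3)&(h[...,1]>80)&(abs(h[...,0].astype(int)-75)<20)
    print(nm,'stand',g.sum(),cv2.minAreaRect(X[g][:,:2].astype(np.float32)))
    p=X[m&(X[...,2]>48)];c=p[:,:2].mean(0);u,sv,vt=np.linalg.svd(p[:,:2]-c);v=vt[0]*np.sign(vt[0][0])
    s=(p[:,:2]-c)@v;print('plug',c,np.arctan2(v[1],v[0]),s.min(),s.max(),p[:,2].max())
    b=m&(X[...,2]>58)&(abs(h[...,0].astype(int)-112)<12)&(h[...,1]>130);q=X[b]
    print('waist',cv2.minAreaRect(q[:,:2].astype(np.float32)),q[:,2].max())
```

```text
top
-35 26 zmax 112 l@top -3.3 lrange -24 29 [191 192 198]
-30 61 zmax 112 l@top 0.6 lrange -25 30 [208 209 215]
-25 61 zmax 112 l@top 2.2 lrange -25 30 [207 208 213]
-20 70 zmax 113 l@top -0.3 lrange -28 30 [209 210 215]
-15 65 zmax 112 l@top 1.3 lrange -28 30 [209 210 216]
-10 78 zmax 113 l@top 5.5 lrange -41 42 [203 204 209]
-5 86 zmax 113 l@top -2.0 lrange -41 43 [208 209 214]
0 81 zmax 112 l@top 2.8 lrange -40 42 [211 212 217]
5 79 zmax 114 l@top 0.5 lrange -41 42 [213 215 219]
10 87 zmax 113 l@top -0.4 lrange -42 42 [209 211 215]
15 81 zmax 112 l@top 4.1 lrange -41 42 [210 211 217]
20 84 zmax 113 l@top -0.0 lrange -41 43 [210 211 216]
25 82 zmax 112 l@top 0.2 lrange -41 42 [205 187 191]
30 80 zmax 112 l@top 0.4 lrange -42 42 [197  75  70]
35 76 zmax 109 l@top -2.1 lrange -40 43 [180  91  73]
40 73 zmax 109 l@top 0.1 lrange -41 43 [ 83 180 109]
45 73 zmax 108 l@top 3.0 lrange -41 43 [ 85 175 107]
50 69 zmax 105 l@top 1.4 lrange -42 42 [187 192 194]
55 69 zmax 103 l@top 1.8 lrange -40 42 [195 196 201]
60 56 zmax 102 l@top -0.1 lrange -41 43 [195 196 201]
65 59 zmax 103 l@top 0.3 
[... 4408 characters left out ...]
p stand 107 ((435.09307861328125, -309.05218505859375), (132.1498260498047, 67.92402648925781), 37.58037185668945)
plug [ 445.80626165 -297.73123178] 0.6328336446675011 -50.22986145211981 65.3703009577989 90.50241635044266
waist ((434.4033508300781, -308.6670227050781), (47.479488372802734, 35.380001068115234), 37.54936218261719) 81.39411372773444
side stand 261 ((429.76898193359375, -315.4641418457031), (132.6395721435547, 67.90180969238281), 37.47356033325195)
plug [ 433.5652855  -313.18533242] 0.6614368939611164 -39.21040571172437 81.27993578420357 87.5504117124881
waist ((436.8334045410156, -311.03289794921875), (43.26193618774414, 37.17311096191406), 37.97427749633789) 79.61034596468936
```

>>> send_rows(
  targets=[
    {"offset": [18, -26.5, 0], "spin": -0.8},
    {"offset": [18, -26.5, 0], "spin": -0.8},
    {"offset": [18, -26.5, 0], "spin": -0.8},
    {"offset": [18, -26.5, 0], "spin": -0.8},
    {"offset": [18, -26.5, 0], "spin": -0.8},
    {"offset": [18, -26.5, 0], "spin": -0.8},
    {"offset": [18, -26.5, 0], "spin": -0.8},
    {"offset": [18, -26.5, 0], "spin": -0.8},
  ],
  grip=0.35,
)

```text
time_s: 1.77
eef_pos: [390.1, 214.1, 231.5]
ee_rot: [0.0, 0.57, 0.822, 0.0]
force: [0.5, 0.3, 0.4]
grip_width: 0.35
grip_force: 0.0
```

>>> send_rows(
  targets=[
    {"offset": [18, -26.5, 0], "spin": -0.25},
    {"offset": [18, -26.5, 0], "spin": -0.25},
    {"offset": [18, -26.5, 0], "spin": -0.25},
    {"offset": [18, -26.5, 0], "spin": -0.25},
    {"offset": [18, -26.5, 0], "spin": -0.25},
    {"offset": [18, -26.5, 0], "spin": -0.25},
    {"offset": [18, -26.5, 0], "spin": -0.25},
    {"offset": [18, -26.5, 0], "spin": -0.25},
  ],
)

```text
time_s: 2.43
eef_pos: [570.0, -51.5, 231.0]
ee_rot: [0.0, 0.667, 0.745, -0.0]
force: [-0.1, 0.4, 0.4]
grip_width: 0.348
grip_force: 0.0
```

>>> send_rows(
  targets=[
    {"offset": [7.6, -10.6, -3]},
    {"offset": [7.6, -10.6, -3]},
    {"offset": [7.6, -10.6, -3]},
    {"offset": [7.6, -10.6, -3]},
    {"offset": [7.6, -10.6, -3]},
    {"offset": [7.6, -10.6, -3]},
  ],
)

```text
invalid input
```

>>> send_rows(
  targets=[
    {"offset": [7.5, -10.4, -3], "spin": 0},
    {"offset": [7.5, -10.4, -3], "spin": 0},
    {"offset": [7.5, -10.4, -3], "spin": 0},
    {"offset": [7.5, -10.4, -3], "spin": 0},
    {"offset": [7.5, -10.4, -3], "spin": 0},
  ],
)

```text
time_s: 2.85
eef_pos: [643.9, -154.3, 199.0]
ee_rot: [-0.001, 0.667, 0.745, -0.0]
force: [-1.0, -0.3, 0.6]
grip_width: 0.348
grip_force: 0.0
```

```bash
cat >> h.py <<'E'
from scipy.spatial.transform import Rotation as Ro
def wcloud():
    s=ctrl.sense();im,d=ctrl.capture('wrist');k=ctrl.calibration('wrist')
    v,u=np.mgrid[0:480,0:640];a=(u-k['cx'])/k['fx'];b=(v-k['cy'])/k['fy'];th=np.hypot(a,b)
    t=np.where(th<1.4,np.tan(np.minimum(th,1.4)),np.nan)/np.maximum(th,1e-9)
    P=np.stack([a*t*d,b*t*d,d],-1)
    M=np.array(k['mount']);P=P@M[:3,:3].T+M[:3,3]
    q=s['ee_rot'];R=Ro.from_quat([q[1],q[2],q[3],q[0]]).as_matrix()
    W=P@R.T+s['eef_pos'];W[d<=0]=np.nan
    return im,W,s
def colors(im):
    h=cv2.cvtColor(im,cv2.COLOR_RGB2HSV);H=h[...,0].astype(int);S=h[...,1]
    return dict(r=((H<8)|(H>172))&(S>120),g=(abs(H-65)<18)&(S>90),b=(abs(H-112)<12)&(S>130))
yaw=1.68;D=np.array([np.cos(yaw),np.sin(yaw)]);N=np.array([-D[1],D[0]]);A=np.array([634.1,-60.5])
def sl(W): 
    q=W[...,:2]-A;return q@D,q@N
E
python3 - <<'E'
from h import *
im,W,s=wcloud();print(s['eef_pos'],ctrl.calibration('wrist'))
np.savez('w1.npz',im=im,W=W)
cv2.imwrite('pics/w1.png',im[:,:,::-1])
S,L=sl(W);Z=W[...,2];C=colors(im)
print('tcp sl',sl(np.array(s['eef_pos'])))
m=(abs(L)<60)&(Z>58)&(Z<140)
for a in range(-110,180,6):
    q=m&(S>=a)&(S<a+6)&(abs(L)<55)
    if q.sum()>5:
        t=q&(Z>Z[q].max()-3);print(a,q.sum(),'%.0f %.1f  %.0f %.0f'%(Z[q].max(),np.median(L[t]),L[q].min(),L[q].max()),im[t].mean(0).astype(int))
q=(Z>45)&(Z<56)&(abs(L)<22)&(S<-50)&(S>-130);print('rods',np.percentile(L[q],[2,25,50,75,98]),np.median(Z[q]))
print(np.nanmedian(Z[(Z<8)]))
for n in 'rg':
    q=C[n]&(abs(L)<35)&(Z>75)&(Z<115)&(S<90);print(n,q.sum(),np.percentile(S[q],[3,50,97]))
E
```

```text
[ 643.86260359 -154.2707676   199.04784694] {'fx': 371.64829954431775, 'fy': 371.64829954431775, 'cx': 320.0445892893474, 'cy': 237.7495459814736, 'mount': array([[ 5.41024092e-04, -9.54228774e-01, -2.99077172e-01,
         7.61968565e+01],
       [ 9.99999818e-01,  5.95760214e-04, -9.18409955e-05,
        -3.03063871e-01],
       [ 2.65815600e-04, -2.99077068e-01,  9.54228923e-01,
        -1.40388383e+02],
       [ 0.00000000e+00,  0.00000000e+00,  0.00000000e+00,
         1.00000000e+00]])}
tcp sl (np.float64(-94.27618855616578), np.float64(0.5153216861401518))
-38 98 109 -0.7  -28 29 [118 120 123]
-32 817 109 0.5  -28 30 [134 135 137]
-26 777 109 0.5  -29 30 [162 163 166]
-20 841 110 0.5  -29 30 [185 186 188]
-14 892 109 0.5  -41 43 [187 188 191]
-8 961 109 0.5  -42 43 [194 195 198]
-2 976 109 0.5  -41 42 [195 196 199]
4 949 109 0.6  -41 43 [192 193 196]
10 952 110 0.6  -41 42 [195 196 199]
16 952 109 0.6  -41 42 [178 178 181]
22 912 110 0.6  -41 42 [155 154 157]
28 805 108 0.6  -41 42 [135  39  37]
34 769 106 0.6  -41 42 [95 70 48]
40 706 104 0.6  -41 42 [ 55 126  74]
46 648 103 0.6  -41 43 [111 155 124]
52 590 101 0.6  -41 43 [184 185 188]
58 544 100 0.6  -42 43 [183 184 187]
64 418 97 1.2  -41 43 [181 182 185]
70 140 88 1.0  -41 43 [150 151 154]
76 24 72 0.6  -38 39 [131 134 138]
rods [-16.38471084 -11.10931597   6.84313539  12.29200013  17.73874568] 49.084754552033104
-2.146504602350788
r 880 [28.3096601  32.11383825 36.0139036 ]
g 1070 [37.2478703  42.32121224 47.75891538]
```

View pics/w1.png

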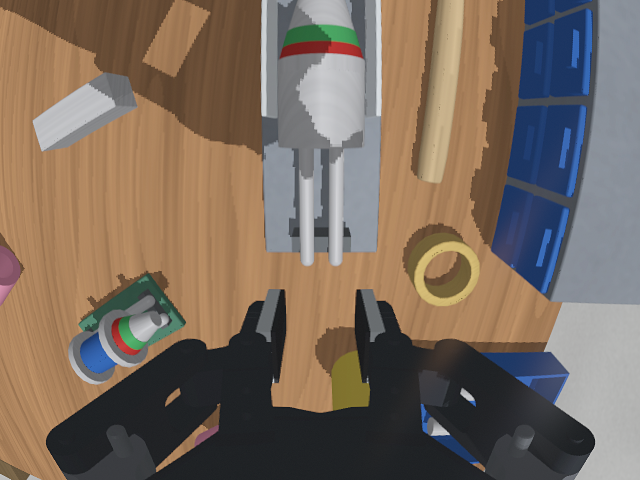

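The wrist view shows the sleeve straight ahead: bands at (320,35) and (320,48), rear edge at row 148, rods at columns 307 and 336. The tool is on the axis to within 0.1 mm. Now I'll descend and approach.

>>> send_rows(
  targets=[
    {"offset": [0, 0, -4], "spin": 0},
    {"offset": [0, 0, -8], "spin": 0},
    {"offset": [0, 0, -11], "spin": 0},
    {"offset": [0, 0, -13], "spin": 0},
    {"offset": [-0.22, 2, -13], "spin": 0},
    {"offset": [-0.44, 4, -13], "spin": 0},
    {"offset": [-0.44, 4, -13], "spin": 0},
  ],
)

```text
time_s: 3.48
eef_pos: [638.8, -107.6, 72.3]
ee_rot: [-0.0, 0.665, 0.747, 0.0]
force: [0.5, 0.0, 1.0]
grip_width: 0.349
grip_force: 0.0
```

>>> send_rows(
  targets=[
    {"offset": [-0.05, 0.5, 0], "spin": 0},
    {"offset": [-0.11, 1, 0], "spin": 0},
    {"offset": [-0.16, 1.5, 0], "spin": 0},
    {"offset": [-0.22, 2, 0], "spin": 0},
    {"offset": [-0.27, 2.5, 0], "spin": 0},
    {"offset": [-0.33, 3, 0], "spin": 0},
    {"offset": [-0.38, 3.5, 0], "spin": 0},
    {"offset": [-0.38, 3.5, 0], "spin": 0},
  ],
)

```text
time_s: 4.15
eef_pos: [635.2, -76.0, 71.1]
ee_rot: [-0.001, 0.666, 0.746, -0.0]
force: [-0.1, 0.4, 0.2]
grip_width: 0.351
grip_force: 0.0
```

```bash
cat >> h.py <<'E'
def report():
    im,W,s=wcloud();S,L=sl(W);Z=W[...,2];C=colors(im)
    print('tcp s,l,z',*np.round(sl(np.array(s['eef_pos'])),1),round(s['eef_pos'][2],1),'t',s['time_s'],'F',np.round(s['force'],1))
    for n in 'rg':
        q=C[n]&(abs(L)<35)&(Z>70)&(Z<118)
        if q.sum()>20:
            print(n,q.sum(),'S',np.round(np.percentile(S[q],[3,50,97]),1),'Ltop',np.median(L[q&(Z>Z[q].max()-3)]))
            print(n,'hist',np.histogram(S[q],np.arange(-110,140,6))[0])
    q=(abs(L)<15)&(Z>115)&(Z<140);print('socket front S',q.sum(),np.percentile(S[q],[1,3,10]) if q.sum() else '')
    q=(abs(L)<4)&(Z>60)&(Z<135)
    print('ridge',[(a,int(q[(S>=a)&(S<a+5)&q].size and Z[(S>=a)&(S<a+5)&q].max())) for a in range(-40,170,5) if ((S>=a)&(S<a+5)&q).sum()])
    return im,W,s
E
python3 - <<'E'
from h import *
im,W,s=report();cv2.imwrite('pics/w2.png',im[:,:,::-1])
E
```

```text
tcp s,l,z -15.6 0.6 71.1 t 4.15 F [-0.1  0.4  0.2]
r 4651 S [56.1 60.1 64.3] Ltop 0.6159618000274042
r hist [   0    0    0    0    0    0    0    0    0    0    0    0    0    0
    0    0    0    0    0    0    0    0    0    0    0    0    0 1155
 3186  310    0    0    0    0    0    0    0    0    0    0    0]
g 5344 S [65.1 70.3 76.2] Ltop 0.6403090525333096
g hist [   0    0    0    0    0    0    0    0    0    0    0    0    0    0
    0    0    0    0    0    0    0    0    0    0    0    0    0    0
    0 2498 2610  236    0    0    0    0    0    0    0    0    0]
socket front S 291 [-5.227033   -3.9617133  -3.40197295]
ridge [(-5, 109), (0, 109), (5, 109), (10, 109), (15, 109), (20, 109), (25, 109), (30, 109), (35, 109), (40, 109), (45, 109), (50, 109), (55, 109), (60, 107), (65, 105), (70, 104), (75, 103), (80, 101), (85, 99), (90, 98), (95, 97), (100, 95)]
```

View pics/w2.png

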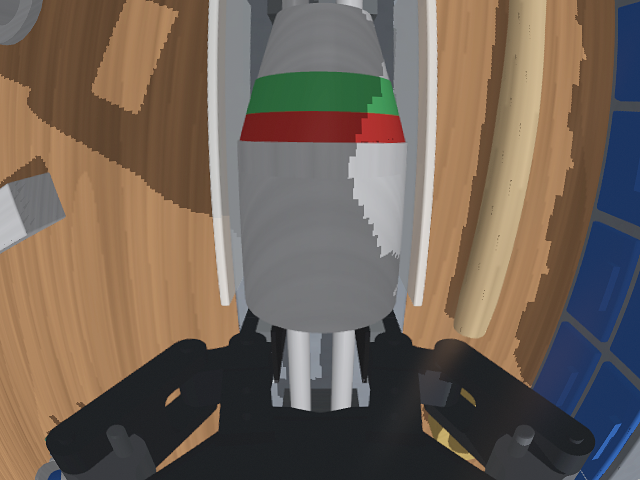

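The view shows the sleeve's rear at row 330 against both fingers, with bands at rows 93 and 127. It has moved 28 mm and sits centred between the guards. I'll push on another 40 mm.

>>> send_rows(
  targets=[
    {"offset": [-0.05, 0.5, 0], "spin": 0},
    {"offset": [-0.11, 1, 0], "spin": 0},
    {"offset": [-0.16, 1.5, 0], "spin": 0},
    {"offset": [-0.22, 2, 0], "spin": 0},
    {"offset": [-0.27, 2.5, 0], "spin": 0},
    {"offset": [-0.33, 3, 0], "spin": 0},
    {"offset": [-0.38, 3.5, 0], "spin": 0},
    {"offset": [-0.41, 3.8, 0], "spin": 0},
  ],
)

```text
time_s: 4.87
eef_pos: [631.3, -38.5, 71.3]
ee_rot: [-0.0, 0.666, 0.746, 0.0]
force: [0.9, -1.2, 0.3]
grip_width: 0.352
grip_force: 1.0
```

Run:
```python
from h import *
im,W,s=report()
cv2.imwrite('pics/w3.png',im[:,:,::-1]);np.savez('w3.npz',im=im,W=W)
for c in ['top']:
    im,W=cloud(c);S,L=sl(W);Z=W[...,2];C=colors(im)
    for n in 'rg':
        q=C[n]&(abs(L)<35)&(Z>70)&(Z<118)&(S<140);print(c,n,q.sum(),np.percentile(S[q],[3,50,97]) if q.sum() else '')
```

```text
tcp s,l,z 22.2 0.4 71.3 t 4.8667 F [ 0.9 -1.2  0.3]
r 4613 S [ 93.6  97.5 101.8] Ltop 0.9381861923066144
r hist [   0    0    0    0    0    0    0    0    0    0    0    0    0    0
    0    0    0    0    0    0    0    0    0    0    0    0    0    0
    0    0    0    0    0  347 3228 1038    0    0    0    0    0]
g 5294 S [102.5 107.8 113.6] Ltop 0.6951428930647808
g hist [   0    0    0    0    0    0    0    0    0    0    0    0    0    0
    0    0    0    0    0    0    0    0    0    0    0    0    0    0
    0    0    0    0    0    0    0 1820 2655  819    0    0    0]
socket front S 273 [30.76695212 33.95222774 35.06733448]
ridge [(30, 109), (35, 109), (40, 109), (45, 109), (50, 109), (55, 109), (60, 109), (65, 109), (70, 109), (75, 109), (80, 109), (85, 109), (90, 109), (95, 108), (100, 106), (105, 105), (110, 103), (115, 101), (120, 100), (125, 98), (130, 114), (135, 95)]
top r 0 
top g 708 [-594.56619321 -547.4816531  -484.39988378]
```

View pics/w3.png

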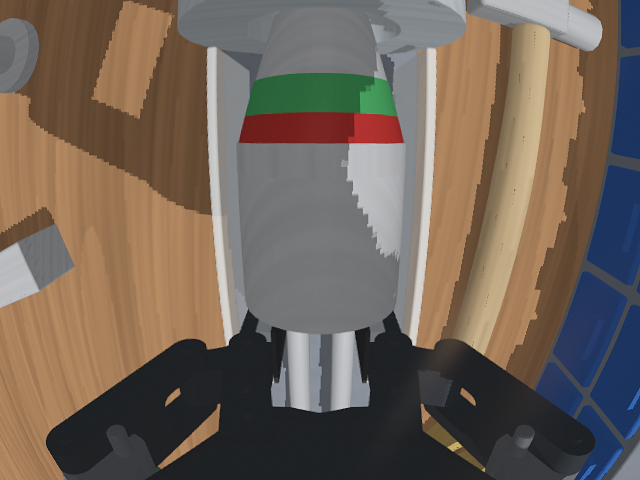

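The view shows the socket's face edge now at row 10–45, with the sleeve's nose entering the bore and the bands at rows 93 and 127. I'll measure the face.

Run:
```python
from h import *
z=np.load('w3.npz');W=z['W'];S,L=sl(W);Z=W[...,2]
r=np.hypot(L-.6,Z-80)
q=(r>33)&(r<47)&(Z>84)&(S>105)&(S<170);print(q.sum(),np.percentile(S[q],[2,10,25,50,75,90]))
print(np.histogram(S[q],np.arange(105,160,3)))
```

```text
3533 [132.41511898 132.60703389 132.75080947 132.93088844 133.09743634
 133.24633001]
(array([   0,    0,    0,    0,    0,    0,    0,    0,    0, 3533,    0,
          0,    0,    0,    0,    0,    0,    0]), array([105, 108, 111, 114, 117, 120, 123, 126, 129, 132, 135, 138, 141,
       144, 147, 150, 153, 156, 159]))
```

>>> send_rows(
  targets=[
    {"offset": [-0.05, 0.5, 0], "spin": 0},
    {"offset": [-0.1, 0.9, 0], "spin": 0},
    {"offset": [-0.14, 1.3, 0], "spin": 0},
    {"offset": [-0.18, 1.7, 0], "spin": 0},
    {"offset": [-0.22, 2.0, 0], "spin": 0},
    {"offset": [-0.24, 2.2, 0], "spin": 0},
    {"offset": [-0.24, 2.2, 0], "spin": 0},
    {"offset": [-0.24, 2.2, 0], "spin": 0},
  ],
)

```text
time_s: 5.63
eef_pos: [628.8, -16.9, 71.1]
ee_rot: [-0.0, 0.666, 0.746, -0.0]
force: [0.9, 0.4, -0.1]
grip_width: 0.352
grip_force: 0.0
```

```bash
cat >> h.py <<'E'
def face(W):
    S,L=sl(W);Z=W[...,2];r=np.hypot(L-.6,Z-80)
    q=(r>33)&(r<47)&(Z>84)&(S>105)&(S<170);print('face',q.sum(),np.median(S[q]))
E
python3 - <<'E'
from h import *
im,W,s=report();face(W)
E
```

```text
tcp s,l,z 43.9 0.5 71.1 t 5.6333 F [ 0.9  0.4 -0.1]
r 4682 S [115.3 119.4 123.6] Ltop 0.5050922358990392
r hist [   0    0    0    0    0    0    0    0    0    0    0    0    0    0
    0    0    0    0    0    0    0    0    0    0    0    0    0    0
    0    0    0    0    0    0    0    0    0 1587 3095    0    0]
g 4351 S [124.3 128.5 133.1] Ltop 0.5184555548426012
g hist [   0    0    0    0    0    0    0    0    0    0    0    0    0    0
    0    0    0    0    0    0    0    0    0    0    0    0    0    0
    0    0    0    0    0    0    0    0    0    0    1 2842 1508]
socket front S 10239 [ 60.5954924  132.74284215 133.06810058]
ridge [(50, 107), (55, 109), (60, 108), (65, 109), (70, 109), (75, 109), (80, 109), (85, 109), (90, 109), (95, 109), (100, 109), (105, 109), (110, 109), (115, 109), (120, 107), (125, 105), (130, 129), (135, 129), (140, 129), (145, 129)]
face 4267 133.08408035678517
```

The shoulder is at −18 mm; I'll push 3 mm more and then back off.

>>> send_rows(
  targets=[
    {"offset": [-0.02, 0.15, 0], "spin": 0},
    {"offset": [-0.03, 0.3, 0], "spin": 0},
    {"offset": [-0.03, 0.3, 0], "spin": 0},
    {"offset": [-0.03, 0.3, 0], "spin": 0},
  ],
)

```text
time_s: 6.02
eef_pos: [628.7, -14.2, 71.3]
ee_rot: [-0.0, 0.666, 0.746, -0.0]
force: [0.3, -0.9, 0.0]
grip_width: 0.351
grip_force: 0.5
```

>>> send_rows(
  targets=[
    {"offset": [0.05, -0.5, 0], "spin": 0},
    {"offset": [0.16, -1.5, 0], "spin": 0},
    {"offset": [0.33, -3, 0], "spin": 0},
    {"offset": [0.33, -3, 0], "spin": 0},
    {"offset": [0.33, -3, 0], "spin": 0},
  ],
)

```text
time_s: 6.43
eef_pos: [632.0, -45.7, 71.2]
ee_rot: [-0.0, 0.667, 0.745, 0.0]
force: [0.9, 0.6, 0.2]
grip_width: 0.35
grip_force: 0.0
```

Run:
```python
from h import *
im,W,s=report();face(W)
```

```text
tcp s,l,z 15.0 0.4 71.2 t 6.4333 F [0.9 0.6 0.2]
r 3686 S [118.1 121.9 126. ] Ltop 0.8775508023213994
r hist [   0    0    0    0    0    0    0    0    0    0    0    0    0    0
    0    0    0    0    0    0    0    0    0    0    0    0    0    0
    0    0    0    0    0    0    0    0    0   78 2674  934    0]
g 1544 S [126.6 128.5 133.1] Ltop 0.8907977966970186
g hist [   0    0    0    0    0    0    0    0    0    0    0    0    0    0
    0    0    0    0    0    0    0    0    0    0    0    0    0    0
    0    0    0    0    0    0    0    0    0    0    0 1195  345]
socket front S 280 [23.96892198 26.57436566 27.61355135]
ridge [(55, 109), (60, 109), (65, 110), (70, 109), (75, 109), (80, 109), (85, 109), (90, 109), (95, 109), (100, 109), (105, 109), (110, 110), (115, 109), (120, 107), (125, 106)]
face 1241 132.90928044810158
```

The sleeve is at −15.5 mm and released. Next I'll rise and go to the plug.

>>> send_rows(
  targets=[
    {"offset": [0.3, -3, 4], "spin": 0},
    {"offset": [0.3, -3, 8], "spin": 0},
    {"offset": [0.3, -3, 12], "spin": 0},
    {"offset": [-3, -6, 15], "spin": -0.12},
    {"offset": [-6, -9, 15], "spin": -0.24},
    {"offset": [-8, -12, 15], "spin": -0.36},
    {"offset": [-10, -15, 15], "spin": -0.48},
    {"offset": [-12, -18, 15], "spin": -0.6},
  ],
  grip=1,
)

```text
time_s: 7.15
eef_pos: [510.5, -225.4, 221.8]
ee_rot: [0.0, 0.858, 0.513, 0.0]
force: [0.3, -1.2, 0.4]
grip_width: 0.997
grip_force: 0.0
```

>>> send_rows(
  targets=[
    {"offset": [-12, -11.5, 0], "spin": -0.425},
    {"offset": [-12, -11.5, 0], "spin": -0.425},
    {"offset": [-12, -11.5, 0], "spin": -0.425},
    {"offset": [-12, -11.5, 0], "spin": -0.425},
    {"offset": [-12, -11.5, 0], "spin": -0.425},
    {"offset": [-12, -11.5, 0], "spin": -0.425},
    {"offset": [-12, -11.5, 0], "spin": -0.425},
  ],
)

```text
time_s: 7.73
eef_pos: [392.4, -338.8, 221.3]
ee_rot: [-0.0, 0.946, 0.323, 0.0]
force: [-0.3, 0.2, -0.0]
grip_width: 1.0
grip_force: 0.0
```

```bash
cat >> h.py <<'E'
def plugpose(P0=(435,-309.5),y0=.655):
    im,W,s=wcloud();Z=W[...,2];C=colors(im);near=np.hypot(W[...,0]-P0[0],W[...,1]-P0[1])<75
    q=s['ee_rot'];print('tcp',np.round(s['eef_pos'],1),'yaw',2*np.arctan2(q[2],q[1]),'t',s['time_s'])
    b=W[C['b']&near&(Z>58)&(Z<85)]
    f=lambda p:np.r_[np.hypot((b[:,0]-p[0])*-np.sin(p[1])+(b[:,1]-P0[1])*np.cos(p[1]),b[:,2]-p[2])-20]
    r=least_squares(f,[P0[0],y0,58],loss='soft_l1');x,yw,z=r.x
    d=np.array([np.cos(yw),np.sin(yw)]);o=np.array([x,P0[1]])
    def t(m):
        v=(W[m&near&(Z>55)&(Z<92)][:,:2]-o)@d;return len(v),np.round(np.percentile(v,[2,50,98]),1)
    print('waist',t(C['b']),'red',t(C['r']),'green',t(C['g']))
    c=np.mean(np.percentile((b[:,:2]-o)@d,[1,99]));print('yaw %.3f z %.1f waist centre'%(yw,z),o+c*d,'resid',np.abs(r.fun).mean())
    return im,W,s
E
python3 - <<'E'
from h import *
im,W,s=plugpose();cv2.imwrite('pics/w4.png',im[:,:,::-1])
E
```

```text
tcp [ 392.4 -338.8  221.3] yaw 0.6583673682979052 t 7.7333
waist (3072, array([-26.8,  -2.7,  20.8])) red (478, array([32.4, 36.3, 40.3])) green (547, array([41.5, 46.6, 52.3]))
yaw 0.657 z 55.7 waist centre [ 436.20393719 -311.27931454] resid 0.47396420167500114
```

View pics/w4.png

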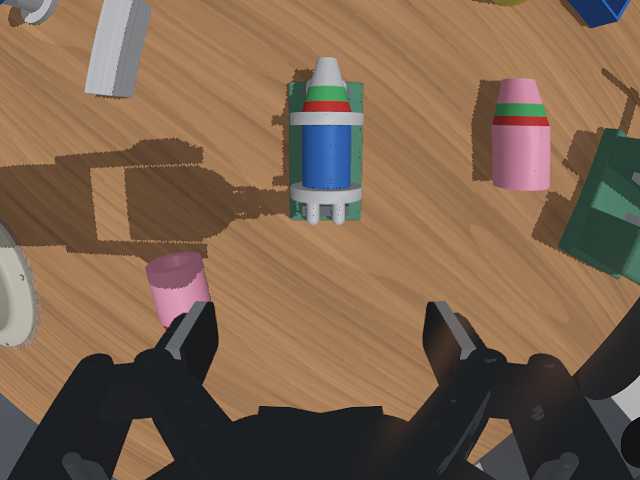

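The blue plug is at (326,160), nose up and aligned with the tool. I'll move above the waist and descend.

>>> send_rows(
  targets=[
    {"offset": [2.2, 1.4, 0], "spin": 0},
    {"offset": [4.37, 2.74, 0], "spin": 0},
    {"offset": [4.37, 2.74, -4], "spin": 0},
    {"offset": [4.37, 2.74, -8], "spin": 0},
    {"offset": [4.37, 2.74, -11], "spin": 0},
    {"offset": [4.37, 2.74, -11.5], "spin": 0},
    {"offset": [4.37, 2.74, -11.5], "spin": 0},
  ],
)

```text
time_s: 8.37
eef_pos: [436.0, -310.4, 105.3]
ee_rot: [-0.001, 0.946, 0.324, -0.001]
force: [0.4, 0.4, 0.1]
grip_width: 0.996
grip_force: 0.0
```

Run:
```python
from h import *
im,W,s=plugpose((436.2,-311.3),.657)
```

```text
tcp [ 436.  -310.4  105.3] yaw 0.6599221450533398 t 8.3667
waist (5777, array([-24.1,  -0.4,  20.3])) red (1412, array([35.1, 39.1, 43.4])) green (1636, array([44.2, 49.6, 55.5]))
yaw 0.656 z 55.7 waist centre [ 434.48460892 -312.49543022] resid 0.38618877739293916
```

>>> send_rows(
  targets=[
    {"offset": [-0.03, -0.1, -2], "spin": 0},
    {"offset": [-0.03, -0.1, -4], "spin": 0},
    {"offset": [-0.03, -0.1, -5.5], "spin": 0},
    {"offset": [-0.03, -0.1, -6.5], "spin": 0},
    {"offset": [-0.03, -0.1, -6.8], "spin": 0},
    {"offset": [-0.03, -0.1, -6.8], "spin": 0},
  ],
)

```text
time_s: 8.92
eef_pos: [436.0, -313.2, 39.2]
ee_rot: [0.001, 0.946, 0.323, 0.0]
force: [-0.4, -0.3, -0.3]
grip_width: 1.003
grip_force: 0.0
```

>>> send_rows(
  targets=[
    {"offset": [0, 0, 0], "spin": 0},
    {"offset": [0, 0, 0], "spin": 0},
    {"offset": [0, 0, 0], "spin": 0},
    {"offset": [0, 0, 0], "spin": 0},
    {"offset": [0, 0, 0], "spin": 0},
    {"offset": [0, 0, 0], "spin": 0},
    {"offset": [0, 0, 0], "spin": 0},
    {"offset": [0, 0, 0], "spin": 0},
  ],
  grip=0.3,
  squeeze=40,
)

```text
time_s: 9.58
eef_pos: [435.5, -312.8, 39.0]
ee_rot: [0.0, 0.946, 0.323, 0.0]
force: [-2.0, 2.0, 6.5]
grip_width: 0.456
grip_force: 39.5
```

>>> send_rows(
  targets=[
    {"offset": [0, 0, 1], "spin": 0},
    {"offset": [0, 0, 3], "spin": 0},
    {"offset": [0, 0, 6], "spin": 0},
    {"offset": [0, 0, 9], "spin": 0},
    {"offset": [1, 1, 10], "spin": 0.06},
    {"offset": [3, 3, 10], "spin": 0.16},
    {"offset": [5, 5, 10], "spin": 0.26},
    {"offset": [7, 7, 10], "spin": 0.36},
  ],
)

```text
time_s: 10.25
eef_pos: [505.9, -242.0, 139.0]
ee_rot: [0.0, 0.872, 0.489, 0.0]
force: [-0.2, 0.0, -3.5]
grip_width: 0.455
grip_force: 41.3
```

>>> send_rows(
  targets=[
    {"offset": [2, 2, 0], "spin": 0.1},
    {"offset": [4, 4, 0], "spin": 0.2},
    {"offset": [6, 6, 0], "spin": 0.3},
    {"offset": [8, 8, 0], "spin": 0.4},
    {"offset": [10, 10.5, 0], "spin": 0.5},
    {"offset": [12, 12.5, 0], "spin": 0.6},
    {"offset": [13.2, 14.4, 0], "spin": 0.662},
    {"offset": [13.2, 14.4, 0], "spin": 0.662},
  ],
)

```text
time_s: 10.92
eef_pos: [638.8, -95.1, 138.3]
ee_rot: [-0.0, 0.665, 0.747, 0.001]
force: [-0.2, 0.1, -3.6]
grip_width: 0.455
grip_force: 41.2
```

>>> send_rows(
  targets=[
    {"offset": [0, 0, 0], "spin": 0},
    {"offset": [0, 0, 0], "spin": 0},
  ],
)

```text
time_s: 11.08
eef_pos: [636.9, -99.3, 138.4]
ee_rot: [-0.0, 0.668, 0.744, -0.0]
force: [-0.3, 0.2, -3.1]
grip_width: 0.457
grip_force: 41.2
```

```bash
cat >> h.py <<'E'
def both(dz=0):
    im,W,s=wcloud();S,L=sl(W);Z=W[...,2];C=colors(im);q=s['ee_rot']
    print('tcp s,l,z',*np.round(sl(np.array(s['eef_pos'])),1),round(s['eef_pos'][2],1),'yaw',2*np.arctan2(q[2],q[1]),'t',s['time_s'])
    for n in 'rgb':
        for nm,m in [('plug',S<75),('slv',(S>90)&(S<140))]:
            k=C[n]&m&(abs(L)<32)&(Z>60+(dz if nm=='plug' else 0))&(Z<118+(dz if nm=='plug' else 0))
            if k.sum()>20: 
                t=k&(Z>Z[k].max()-3);print(nm,n,k.sum(),'S',np.round(np.percentile(S[k],[2,50,98]),1),'Ltop %.1f ztop %.1f'%(np.median(L[t]),Z[k].max()))
    face(W);return im,W,s
E
python3 - <<'E'
from h import *
im,W,s=both(80);cv2.imwrite('pics/w5.png',im[:,:,::-1])
E
```

```text
tcp s,l,z -38.9 1.4 138.4 yaw 1.678754333620741 t 11.0833
plug r 3366 S [-1.9  2.2  6.5] Ltop 1.6 ztop 176.6
plug g 3947 S [ 7.2 12.6 18.5] Ltop 1.6 ztop 174.2
plug b 10092 S [-60.8 -36.9 -18.3] Ltop 1.7 ztop 176.9
face 0 nan
  return _methods._mean(a, axis=axis, dtype=dtype,
  ret = ret.dtype.type(ret / rcount)
```

View pics/w5.png

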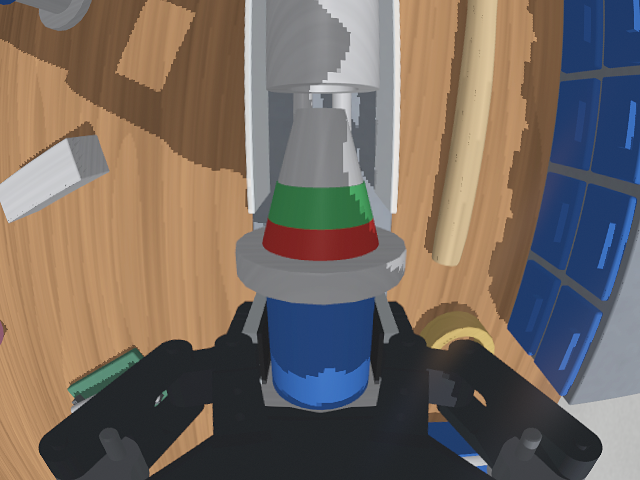

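The view shows the plug held level on the axis, nose tip at row 108 short of the sleeve's rear at row 88, about 15 mm of gap. I'll shift 1 mm sideways and lower.

>>> send_rows(
  targets=[
    {"offset": [0.1, 0, -2], "spin": 0},
    {"offset": [0.1, 0, -4], "spin": 0},
    {"offset": [0.1, 0, -5.5], "spin": 0},
    {"offset": [0.1, 0, -6.5], "spin": 0},
    {"offset": [0.1, 0, -7.1], "spin": 0},
    {"offset": [0.1, 0, -7.4], "spin": 0},
    {"offset": [0.1, 0, -7.4], "spin": 0},
    {"offset": [0.1, 0, -7.4], "spin": 0},
  ],
)

```text
time_s: 11.8
eef_pos: [638.7, -99.1, 65.2]
ee_rot: [0.001, 0.668, 0.744, 0.0]
force: [-0.7, 0.2, -2.6]
grip_width: 0.456
grip_force: 41.3
```

>>> send_rows(
  targets=[
    {"offset": [0, 0, -0.1], "spin": 0},
    {"offset": [0, 0, -0.2], "spin": 0},
    {"offset": [0, 0, -0.2], "spin": 0},
    {"offset": [0, 0, -0.2], "spin": 0},
  ],
)

```text
time_s: 12.13
eef_pos: [638.5, -98.8, 62.5]
ee_rot: [0.0, 0.668, 0.745, 0.0]
force: [0.8, 0.0, -3.7]
grip_width: 0.458
grip_force: 41.3
```

>>> send_rows(
  targets=[
    {"offset": [0, 0, -0.05], "spin": 0},
    {"offset": [0, 0, -0.1], "spin": 0},
    {"offset": [0, 0, -0.1], "spin": 0},
    {"offset": [0, 0, -0.1], "spin": 0},
  ],
)

```text
time_s: 12.47
eef_pos: [638.4, -98.9, 61.3]
ee_rot: [-0.0, 0.668, 0.745, -0.0]
force: [0.1, -0.2, -2.9]
grip_width: 0.454
grip_force: 41.3
```

Run:
```python
from h import *
im,W,s=both(0);print(s['force'])
```

```text
tcp s,l,z -38.6 -0.1 61.3 yaw 1.6798080989198707 t 12.4667
plug r 3383 S [-1.7  2.5  6.8] Ltop 0.2 ztop 99.2
plug g 3964 S [ 7.4 12.9 18.8] Ltop 0.2 ztop 97.3
plug b 10093 S [-60.5 -36.7 -18. ] Ltop 0.2 ztop 99.6
face 0 nan
[ 0.09734751 -0.18824046 -2.93855412]
  return _methods._mean(a, axis=axis, dtype=dtype,
  ret = ret.dtype.type(ret / rcount)
```

>>> send_rows(
  targets=[
    {"offset": [-0.03, 0, -0.05], "spin": 0},
    {"offset": [-0.03, 0, -0.1], "spin": 0},
    {"offset": [-0.03, 0, -0.1], "spin": 0},
    {"offset": [-0.03, 0, -0.1], "spin": 0},
  ],
)

```text
time_s: 12.85
eef_pos: [638.3, -98.9, 60.9]
ee_rot: [0.0, 0.668, 0.745, 0.0]
force: [-2.3, 1.1, 4.5]
grip_width: 0.45
grip_force: 41.8
```

The plug is resting on the rods. I'll release, rise straight up and back off.

>>> send_rows(
  targets=[
    {"offset": [0, 0, 0], "spin": 0},
    {"offset": [0, 0, 0], "spin": 0},
    {"offset": [0, 0, 0], "spin": 0},
    {"offset": [0, 0, 0], "spin": 0},
    {"offset": [0, 0, 0], "spin": 0},
    {"offset": [0, 0, 0], "spin": 0},
  ],
  grip=0.8,
)

```text
time_s: 13.35
eef_pos: [638.1, -98.9, 60.3]
ee_rot: [0.0, 0.668, 0.745, 0.0]
force: [0.7, -0.4, -0.3]
grip_width: 0.801
grip_force: 0.0
```

>>> send_rows(
  targets=[
    {"offset": [0, 0, 1], "spin": 0},
    {"offset": [0, 0, 3], "spin": 0},
    {"offset": [0, 0, 6], "spin": 0},
    {"offset": [0, 0, 9], "spin": 0},
    {"offset": [0.3, -3, 10], "spin": 0},
    {"offset": [0.7, -6.5, 10], "spin": 0},
    {"offset": [0.9, -8.5, 10], "spin": 0},
    {"offset": [0.9, -8.5, 10], "spin": 0},
  ],
)

```text
time_s: 14.02
eef_pos: [646.9, -188.0, 161.0]
ee_rot: [0.001, 0.669, 0.743, -0.0]
force: [-1.0, -0.2, 1.0]
grip_width: 0.8
grip_force: 0.0
```

```bash
python3 -W ignore - <<'E'
from h import *
im,W,s=both(0);cv2.imwrite('pics/w6.png',im[:,:,::-1])
E
```

```text
tcp s,l,z -128.1 1.1 161.0 yaw 1.6759213832378383 t 14.0167
plug r 506 S [1.3 4.  6.9] Ltop 0.4 ztop 98.3
plug g 856 S [ 7.7 12.8 18.7] Ltop 0.4 ztop 96.4
plug b 5814 S [-60.3 -36.9 -13.2] Ltop 0.6 ztop 99.8
face 0 nan
```

The plug rests with its shoulder at S≈−2 and its nose 15 mm short of the sleeve. I'll descend behind it and push.

>>> send_rows(
  targets=[
    {"offset": [0.05, 0, -1], "spin": 0},
    {"offset": [0.05, 0, -4], "spin": 0},
    {"offset": [0.05, 0, -7], "spin": 0},
    {"offset": [0.05, 0, -8.8], "spin": 0},
    {"offset": [-0.1, 1.5, -8.8], "spin": 0},
    {"offset": [-0.27, 3, -8.8], "spin": 0},
    {"offset": [-0.32, 3.5, -8.8], "spin": 0},
    {"offset": [-0.32, 3.5, -8.8], "spin": 0},
  ],
  grip=0.35,
)

```text
time_s: 14.73
eef_pos: [644.7, -146.4, 74.3]
ee_rot: [0.001, 0.666, 0.746, 0.001]
force: [0.6, 1.2, -0.1]
grip_width: 0.35
grip_force: 0.0
```

>>> send_rows(
  targets=[
    {"offset": [-0.04, 0.4, 0], "spin": 0},
    {"offset": [-0.09, 0.8, 0], "spin": 0},
    {"offset": [-0.13, 1.2, 0], "spin": 0},
    {"offset": [-0.17, 1.6, 0], "spin": 0},
    {"offset": [-0.22, 2, 0], "spin": 0},
    {"offset": [-0.26, 2.4, 0], "spin": 0},
    {"offset": [-0.31, 2.8, 0], "spin": 0},
    {"offset": [-0.31, 2.8, 0], "spin": 0},
  ],
)

```text
time_s: 15.4
eef_pos: [640.7, -119.9, 72.2]
ee_rot: [-0.0, 0.667, 0.745, 0.0]
force: [0.4, -0.1, 0.6]
grip_width: 0.351
grip_force: 0.0
```

```bash
python3 -W ignore - <<'E'
from h import *
im,W,s=both(0);print(s['force'])
E
```

```text
tcp s,l,z -59.8 -0.1 72.2 yaw 1.6803932688770509 t 15.4
plug r 2669 S [22.  25.9 30. ] Ltop -9.4 ztop 105.1
plug g 3017 S [30.6 35.9 42. ] Ltop 0.3 ztop 97.1
plug b 15194 S [-37.4 -12.1   9.8] Ltop -14.4 ztop 102.9
face 0 nan
[ 0.3734458  -0.09387593  0.63093194]
```

>>> send_rows(
  targets=[
    {"offset": [-0.03, 0.3, 0], "spin": 0},
    {"offset": [-0.07, 0.6, 0], "spin": 0},
    {"offset": [-0.1, 0.9, 0], "spin": 0},
    {"offset": [-0.13, 1.2, 0], "spin": 0},
    {"offset": [-0.16, 1.5, 0], "spin": 0},
    {"offset": [-0.2, 1.8, 0], "spin": 0},
    {"offset": [-0.2, 1.8, 0], "spin": 0},
    {"offset": [-0.2, 1.8, 0], "spin": 0},
  ],
)

```text
time_s: 16.12
eef_pos: [638.8, -102.5, 72.3]
ee_rot: [-0.0, 0.667, 0.745, 0.0]
force: [0.1, -0.4, 0.3]
grip_width: 0.353
grip_force: 0.0
```

```bash
python3 -W ignore - <<'E'
from h import *
im,W,s=both(0);print(s['force']);S,L=sl(W);Z=W[...,2];r=np.hypot(L-.5,Z-80)
q=(r>21)&(r<28)&(Z>84)&(S>45)&(S<75);print('sleeve rear',q.sum(),np.percentile(S[q],[10,50,90]))
E
```

```text
tcp s,l,z -42.3 -0.1 72.3 yaw 1.6800754164232452 t 16.1167
plug r 2638 S [40.1 43.9 48. ] Ltop 0.6 ztop 99.3
plug g 2525 S [48.5 52.9 57.9] Ltop 0.6 ztop 97.0
plug b 15206 S [-19.4   5.9  27.8] Ltop 0.6 ztop 99.7
face 0 nan
[ 0.05123797 -0.35123583  0.29425417]
sleeve rear 5324 [57.26095416 62.76188796 70.12914883]
```

>>> send_rows(
  targets=[
    {"offset": [-0.02, 0.15, 0], "spin": 0},
    {"offset": [-0.03, 0.3, 0], "spin": 0},
    {"offset": [-0.03, 0.3, 0], "spin": 0},
    {"offset": [-0.03, 0.3, 0], "spin": 0},
  ],
)

```text
time_s: 16.5
eef_pos: [638.5, -99.8, 72.3]
ee_rot: [-0.0, 0.668, 0.745, 0.0]
force: [0.2, -0.4, -0.1]
grip_width: 0.348
grip_force: 0.0
```

>>> send_rows(
  targets=[
    {"offset": [0.05, -0.5, 0], "spin": 0},
    {"offset": [0.16, -1.5, 0], "spin": 0},
    {"offset": [0.4, -4, 0], "spin": 0},
    {"offset": [0.55, -5, 4], "spin": 0},
    {"offset": [0.55, -5, 8], "spin": 0},
    {"offset": [0.1, -1, 11], "spin": 0},
    {"offset": [-0.2, 2, 11], "spin": 0},
    {"offset": [-0.2, 2, 11], "spin": 0},
  ],
)

```text
time_s: 17.17
eef_pos: [637.0, -75.7, 185.4]
ee_rot: [0.002, 0.666, 0.746, 0.002]
force: [0.6, -0.0, -0.9]
grip_width: 0.346
grip_force: 0.0
```

```bash
python3 -W ignore - <<'E'
from h import *
im,W,s=both(0);S,L=sl(W);Z=W[...,2];cv2.imwrite('pics/w7.png',im[:,:,::-1])
q=(abs(L)<10)&(Z>103)&(Z<115)&(S>40)&(S<80);print('sleeve rear',q.sum(),np.percentile(S[q],[1,3,10]))
E
```

```text
tcp s,l,z -15.5 -1.2 185.4 yaw 1.683381550180943 t 17.1667
plug r 784 S [41.5 45.2 49.5] Ltop 0.2 ztop 99.3
slv r 881 S [117.4 121.1 124.8] Ltop 0.4 ztop 108.9
plug g 478 S [50.1 53.1 55.7] Ltop 0.5 ztop 97.3
slv g 739 S [126.  129.5 133.1] Ltop 1.1 ztop 106.4
plug b 4150 S [-17.6   6.1  28.2] Ltop 0.7 ztop 99.6
face 1214 132.8198309893122
sleeve rear 1429 [40.46871405 40.64836909 57.69170526]
```

View pics/w7.png

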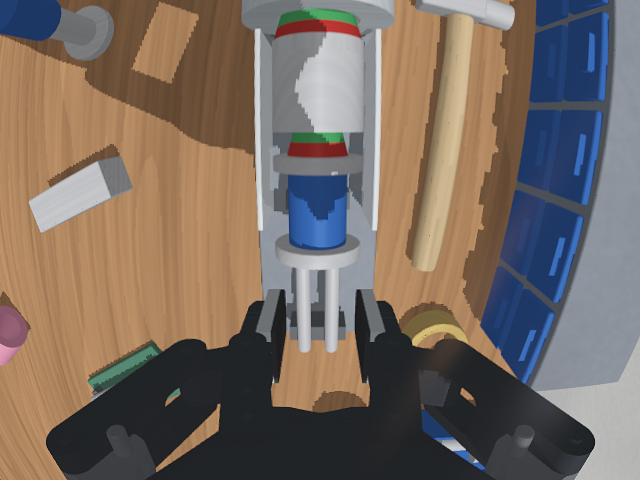

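The final view shows the socket's face on the sleeve's green band (row 15) with the red band fully showing. The sleeve's rear face stands on the plug's green band (row 138), again with the red fully showing. The measured gaps are about 16 mm each, inside 9–21 mm, and the arm is clear.

```bash
python3 -c "
from rig import ctrl
print(ctrl.finish_job())"
```

```text
the job is handed in; nothing more can be done
None
```

I handed the job in at about 17 s of the 67 s allowed, with no verdict reported back: the sleeve stands about 16 mm before the socket's face and the plug about 16 mm behind the sleeve (both on their green bands, red fully showing). Both are let go, and the arm moved nothing else on the bench.

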